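Take the spent filter out of the twin water filter

ROBOT

A 7-joint arm with a two-finger parallel gripper is mounted at the origin on a cart in front of the work surface, level with it; the furniture and walls round the work are solid. World frame = base frame: x ahead of the robot, y to its left, z up, the work surface at z = 0. Lengths are in m, angles in rad, forces in N, time in s.
With the tool pointing down it reaches from about 0.4 to 0.85 m from the base axis. Payload 6.9 kg.
Tool frame: the origin (TCP) lies midway between the tips of the shut fingers; the grasp point (between the pads) lies arm.pinch_z behind it (arm.pinch_z is the distance from the TCP to the grasp point, in m); z points along the fingers, y is the line along which they close (so a half turn about z gives the same grasp; the last joint's range is limited). The gripper opens to 85 mm and grips with 20 to 120 N. Pads are 22 mm wide; open, the fingers measure 114 mm over their backs; the gripper's body (76 mm by 85 mm) begins 54 mm behind the grasp point. The pads swing forward as they close: fully open they stand 13 mm farther back than shut.
Start: joints at [-1.04, 0.507, -0.238, 1.5, 0.126, 1.149, -0.155], TCP at [0.258, 0.569, 0.231] pointing down, gripper open.
Joint ranges: [-3.08, 3.08], [-0.24, 2.05], [-1.43, 1.35], [0, 2.5], [-1.52, 4.66], [0.17, 1.96], [-2.89, 2.89]. Speed limits (rad/s): [2.39, 2.39, 3.14, 3.14, 3.14, 3.14, 3.14].

INTERFACE

Orientations are given as a 3x3 rotation matrix whose columns are the frame's x, y, z axes.
In Python, from plant import read_state, optics, job, arm gives the robot as it stands.
- The arm moves only by the shell command python3 -m jog 'ROWS' [FORCE]. ROWS is a JSON object of lists of equal length, an entry for each row: "delta_pos": the shift along the tool's x, y, z in m, a list of three; "angular": the turn, a rotation vector about the tool's x, y, z in rad, a list of three; "gripper": the gripper command: -1 is shut, 1 is fully open, values between are in proportion. In form: {"delta_pos": [[x, y, z], ...], "angular": [[ax, ay, az], ...], "gripper": [gripper, ...]}. A call has 1 to 20 rows; each row is the pose to reach, as a shift and turn from the pose commanded when the call began, along the tool's axes at that moment; what a row does not reach only later rows make up. A row lasts 1/12 s, in which the tool goes at most 41.7 mm and 7.16 degrees, less where a joint would pass 70% of its speed; a pose out of reach is approached as far as the arm can. A call with a gripper value outside its range is refused whole. The fingers move at their own pace and stop on an object; FORCE is the grip in N (left out, the last holds). Time passes only in rows, so rows that repeat a pose let the fingers close. It gives the time, the measured TCP pose, the force, the opening and the grip force at its end, in the units of the state.
- read_state(): the state, without advancing time (a new reading comes with each control period).
- optics.read_camera(name): name is "side" or "top" or "wrist"; returns a dict with "image" (400x640x3 uint8, red, green, blue), "K" (3x3 intrinsics, pixels), "rvec" (rotation vector, rad) and "tvec" (3), from world to camera coordinates, as OpenCV has them. Camera axes: x right, y down, z forward; pixel columns grow to the right and rows downward; lengths in m; the calibration is good to about 2 mm. The wrist camera is an equidistant fisheye: a pixel r from the principal point sees the ray r / f radians off the axis. A picture is of the moment at which its call begins. There is no depth.
- job.job_done(): hands the job in; it is judged then, once.
The state is a dict: "t": time; "q": joint angles; "joint_velocities": joint speeds; "effort": joint torques, N m; "tcp_pos": TCP position; "orientation": TCP orientation; "ft_force": force on the tool from outside, world axes, zero at the start; "moment": the same for the moment, N m; "width": opening from 0.0 (shut) to 1.0 (fully open); "gripper_force": force on a finger pad.
Only numpy, scipy, OpenCV 4.12 (cv2) and the standard library are available. Lean on these libraries where they do the work, as an engineer would, in place of code of your own. Each camera call takes 0.05 s, during which the arm holds its last target. There are 200 camera calls.

TASK

The orange filter in the water-filter unit is spent: turn it anticlockwise (seen from above) by its grip bar until the bar lines up with the two notches in its socket, lift it out, and stand it upright in the steel drip tray. Leave the blue filter locked in its socket and let go when done.

Things in the scene. Friction and masses are not known exactly. Their poses are not given: they have to be found in the camera images.
- orange_filter: Spent filter, 88 mm tall, 0.08-0.17 kg; origin: centre of its underside, z up. White body of radius 23 mm up to z = 52 mm; orange cap disc of radius 30 mm, z = 52-58; on it an upright orange grip bar 52 mm long (own x), 14 mm thick (y), z = 58-88. Two lugs, 10 mm wide, reach out along +x and -x to radius 33 mm, z = 38-44. Starts locked in either socket, origin at z = 17 mm; turns easily on its own axis.
- blue_filter: Good filter: same shape and size, with blue disc and grip bar. Starts locked in the other socket and must stay so. Locked (both filters): own x axis 50 to 60 degrees clockwise, seen from above, of the unit's x axis. Freed by turning anticlockwise until the x axes are parallel (within 10 degrees; a stop about 8 degrees beyond). Lifted 35 mm straight up its lugs are clear of the unit, 60 mm all of it.
- filter_unit: Fixed white box, 120 (x) by 250 (y) by 70 mm high, grey top; origin: centre of its underside. Two round sockets at own y = +65 and -65 mm, each with a dark collar (inner radius 26 mm, top at z = 69, 6 mm thick) on which the filter's disc rests. The collar has two notches, towards own +x and -x, for the lugs. Green dots mark the notches (bar free), red dots where the bar points when locked.
- drip_tray: Loose, empty square steel drip tray left of the unit, 140 by 140 by 16 mm high, 0.8 kg, walls and floor 4 mm thick; origin at the centre of its underside, z up, on the worktop (z = 0).
Not all that is in view belongs to the job. Of the things shaped like the drip_tray, the steel one is meant. Leave any pink look-alike of the orange_filter alone.

How it is judged:
By the outcome, as a careful person would: the job done as asked, in the order asked, and still so for the second after the job is handed in, with the robot touching nothing.
It also fails if it takes over 48 s, if anything falls off the work surface, if the arm or the gripper's body presses on something with over 40 N, if the wrist force passes 120 N, or if a joint passes its speed limit or range.

## Working session

There is one attempt and no reset: what is moved stays moved. The work goes in short steps, Python scripts to look and compute and a shell command to move; the robot and the scene stay as the last step left them, time stands still between calls to the robot, and variables do not carry over. Pictures are saved under pics/ and viewed, at most 10 in all, crops included, and the job is handed in when it is done.

```bash
ls; mkdir -p pics; python3 - <<'E'
from plant import read_state, optics, job, arm
import cv2
s=read_state();print(s, arm.pinch_z)
for n in ("top","side"):
    c=optics.read_camera(n);cv2.imwrite(f"pics/{n}0.png",c["image"][:,:,::-1]);print(n,c["K"],c["rvec"],c["tvec"])
E
```

```text
pics
{'t': 0.0, 'q': array([-1.04050924,  0.50832619, -0.23753708,  1.50109798,  0.12570625,
        1.14889319, -0.1547962 ]), 'joint_velocities': array([ 2.52087267e-04, -1.02417890e-03,  1.79463346e-04, -1.11984313e-03,
        1.84556774e-03, -5.02643674e-05,  4.88932659e-04]), 'effort': array([ 1.29091764e-03, -6.20615029e+01, -2.18605354e+00, -2.49646282e+01,
        1.27316246e-02,  1.22761205e-02,  1.71960494e-05]), 'tcp_pos': array([0.25744655, 0.5689846 , 0.23044935]), 'orientation': array([[-9.11139049e-01,  4.12098485e-01, -6.87222141e-04],
       [ 4.12099057e-01,  9.11137658e-01, -1.59222696e-03],
       [-3.00003464e-05, -1.73394375e-03, -9.99998496e-01]]), 'ft_force': array([-0.6858179 , -0.1730884 ,  0.25391687]), 'moment': array([ 0.04449075, -0.01859039, -0.00720973]), 'gripper_force': 0.0, 'width': 1.002951671768417} 0.0187
top [[417.22334767   0.         325.52417324]
 [  0.         417.22334767 200.89392216]
 [  0.           0.           1.        ]] [ 2.14918273 -2.15305578  0.13904624] [0.04821872 0.51993742 1.14161296]
side [[504.29811976   0.         320.25138923]
 [  0.         504.29811976 206.28960399]
 [  0.           0.           1.        ]] [ 0.39340736 -2.53373089  1.4893248 ] [0.50201323 0.11004232 1.29491587]
```

View pics/top0.png

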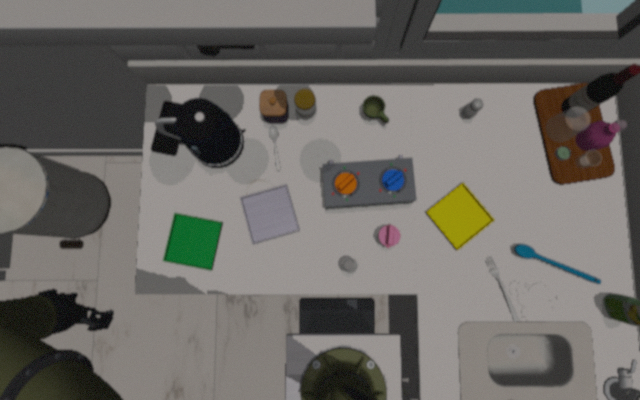

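View pics/side0.png

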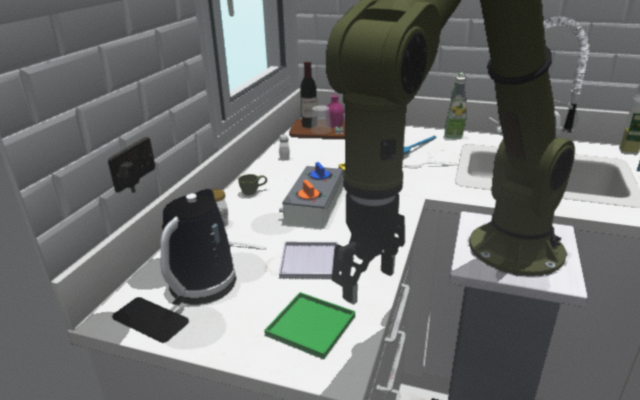

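The top view shows orange at (346,183), blue at (393,180) in the unit, the steel tray at (270,213), and pink at (388,236), which is to be left alone. In the side view, orange is at (308,190) in the nearer (left) socket, with the tray at (310,259).

```bash
cat > h.py <<'E'
import numpy as np, cv2
from plant import read_state, optics, arm
def cast(c,px,z,fish=False):
    px=np.atleast_2d(np.float64(px)); K=c["K"]; R=cv2.Rodrigues(np.float64(c["rvec"]))[0]; t=np.float64(c["tvec"]).ravel()
    if fish:
        d=px-[K[0,2],K[1,2]]; r=np.hypot(*d.T)+1e-9; th=r/K[0,0]
        v=np.c_[d*(np.sin(th)/r)[:,None],np.cos(th)]
    else: v=np.c_[(px-[K[0,2],K[1,2]])/K[0,0],np.ones(len(px))]
    v=v@R; o=-R.T@t
    return (o+v*((z-o[2])/v[:,2])[:,None])[:,:2]
def mask(img,h0,h1,s=100,v=60):
    return cv2.inRange(cv2.cvtColor(img,cv2.COLOR_RGB2HSV),(h0,s,v),(h1,255,255))
def big(m):
    return max(cv2.findContours(m,cv2.RETR_EXTERNAL,cv2.CHAIN_APPROX_NONE)[0],key=cv2.contourArea)[:,0,:]
E
python3 - <<'E'
from h import *
c=optics.read_camera("top");im=c["image"]
for n,h0,h1 in (("orange",5,18),("blue",100,125)):
    m=mask(im,h0,h1); 
    if n=="blue": m[:,430:]=0
    m[:140]=0;m[220:]=0
    k=big(m); w=cast(c,k,.075); print(n,k.mean(0),cv2.minEnclosingCircle(np.float32(w)))
hsv=cv2.cvtColor(im,cv2.COLOR_RGB2HSV)
print(hsv[170,360],hsv[200,368],hsv[190,430],hsv[215,270])
g=cv2.inRange(hsv,(0,0,60),(180,60,150)); g[:150]=0;g[215:]=0;g[:,:315]=0;g[:,420:]=0
k=big(g);r=cv2.minAreaRect(np.float32(cast(c,k,.07)));print("unit",r)
t=cv2.inRange(hsv,(112,10,100),(135,80,235));t[:175]=0;t[255:]=0;t[:,:230]=0;t[:,310:]=0
k=big(t);print("tray",cv2.minAreaRect(np.float32(cast(c,k,.016))))
cv2.imwrite("pics/topz.png",cv2.resize(im[145:250,230:430],None,fx=4,fy=4,interpolation=cv2.INTER_CUBIC)[:,:,::-1])
E
```

```text
orange [579.12608696 160.32608696] ((0.6396260261535645, -0.6509981155395508), 0.10016487538814545)
blue [392.859375 179.28125 ] ((0.5735166072845459, -0.1381288319826126), 0.03281588479876518)
[110  18  84] [108  15  85] [ 13  12 152] [132  19 136]
unit ((0.5688248872756958, -0.06478361785411835), (0.17896601557731628, 0.2816219627857208), 0.10193828493356705)
tray ((0.4865659773349762, 0.20803210139274597), (0.13537172973155975, 0.13555486500263214), 15.963464736938477)
```

View pics/topz.png

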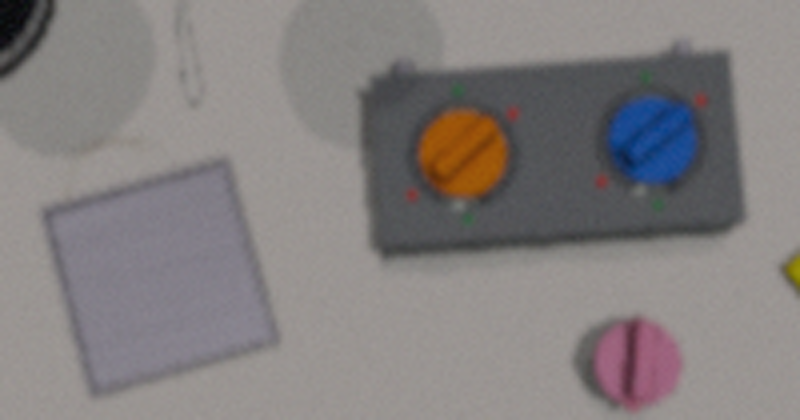

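The zoomed view shows the orange disc at about px (346,183), with its bar in line with the red dots (358,173) and (333,194). The green notch dots are at (344.5,167.5) and (347,199).

```bash
python3 - <<'E'
from h import *
c=optics.read_camera("top");im=c["image"]
m=mask(im,5,18);m[:,:320]=0;m[:,370:]=0;m[:150]=0;m[215:]=0
w=cast(c,big(m),.075);print(cv2.minEnclosingCircle(np.float32(w)))
f=lambda p,z:cast(c,np.array(p)/4.+[230-.375,145-.375],z)
g=f([(458,90),(468,217),(646,77),(657,204)],.07);r=f([(512,113),(412,195),(702,100),(602,181)],.07)
for d in (g,r):
  for i in (0,2): v=d[i]-d[i+1];print(d[i:i+2].mean(0),np.degrees(np.arctan2(v[1],v[0])),np.linalg.norm(v))
print(f([(464,153),(653,140)],.075))
s=read_state();R=s["orientation"];p=s["tcp_pos"]
tgt=np.array([.56,0.0,.30]);print("delta tool",R.T@(tgt-p),"x-axis ang",np.degrees(np.arctan2(R[1,0],R[0,0])))
E
```

```text
((0.5642001032829285, -0.008060239255428314), 0.032119669020175934)
[ 0.56504215 -0.00746936] 3.9887343561287634 0.088788860686285
[ 0.57382721 -0.13714263] 3.5728415921940617 0.0888934712705204
[ 0.56455926 -0.00690546] -50.49145926078599 0.08963103797120128
[ 0.57368806 -0.13761059] -51.13747026066469 0.08991923571810785
[[ 0.56427505 -0.00794757]
 [ 0.57302047 -0.13739317]]
delta tool [-0.51020015 -0.39398778 -0.06882183] x-axis ang 155.66000872179936
```

```bash
python3 -m jog '{"delta_pos":[[-0.04,-0.03,-0.009],[-0.517,-0.399,-0.009],[-0.517,-0.399,-0.009],[-0.517,-0.399,-0.009],[-0.517,-0.399,-0.009],[-0.517,-0.399,-0.009],[-0.517,-0.399,-0.009],[-0.517,-0.399,-0.009],[-0.517,-0.399,-0.009],[-0.517,-0.399,-0.009],[-0.517,-0.399,-0.009],[-0.517,-0.399,-0.009],[-0.517,-0.399,-0.009],[-0.517,-0.399,-0.009],[-0.517,-0.399,-0.009],[-0.517,-0.399,-0.009],[-0.517,-0.399,-0.009],[-0.517,-0.399,-0.009],[-0.517,-0.399,-0.009],[-0.517,-0.399,-0.009]],"angular":[[0,0,0.05],[0,0,0.466],[0,0,0.466],[0,0,0.466],[0,0,0.466],[0,0,0.466],[0,0,0.466],[0,0,0.466],[0,0,0.466],[0,0,0.466],[0,0,0.466],[0,0,0.466],[0,0,0.466],[0,0,0.466],[0,0,0.466],[0,0,0.466],[0,0,0.466],[0,0,0.466],[0,0,0.466],[0,0,0.466]],"gripper":[0.3,0.3,0.3,0.3,0.3,0.3,0.3,0.3,0.3,0.3,0.3,0.3,0.3,0.3,0.3,0.3,0.3,0.3,0.3,0.3]}' 40; python3 - <<'E'
from h import *
c=optics.read_camera("wrist");cv2.imwrite("pics/w1.png",c["image"][:,:,::-1]);s=read_state();print(s["q"],s["orientation"],s["tcp_pos"],c["K"])
E
```

```text
t: 1.87
tcp_pos: [0.5637, -0.0055, 0.2402]
orientation: [[-0.63, 0.776, -0.001], [0.776, 0.63, 0.001], [0.001, 0.0, -1.0]]
ft_force: [-0.4, 0.5, 0.1]
width: 0.648
gripper_force: 0.0
[-0.06698041  0.40015873  0.04996271  1.6531506  -0.02282827  1.08916768
  0.67205418] [[-6.30680985e-01  7.76042122e-01 -3.45637642e-04]
 [ 7.76041773e-01  6.30681043e-01  7.67084126e-04]
 [ 8.13276701e-04  2.15556123e-04 -9.99999646e-01]] [ 0.56373354 -0.00544054  0.2403075 ] [[309.70691629   0.         319.00129384]
 [  0.         309.70691629 197.84961371]
 [  0.           0.           1.        ]]
```

View pics/w1.png

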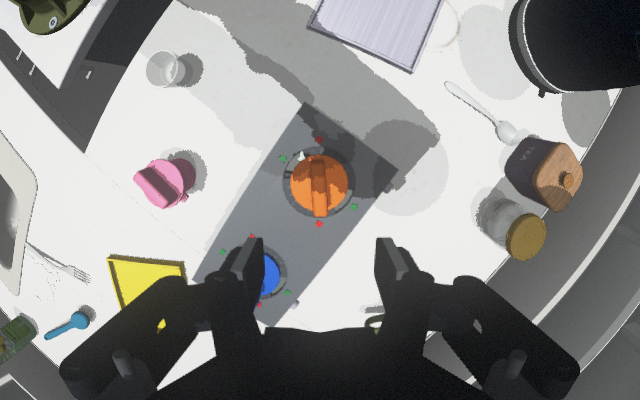

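The wrist view shows the orange bar running from about (318,158) to (320,216). Red dots are at (319,140) and (320,224), green at (283,158) and (354,207), so the bar is roughly along the image vertical.

```bash
python3 - <<'E'
from h import *
c=optics.read_camera("wrist");im=c["image"]
hsv=cv2.cvtColor(im,cv2.COLOR_RGB2HSV)
m=mask(im,3,18,150,60);m[:,:260]=0;m[:,380:]=0;m[250:]=0
k=big(m);print(cv2.minEnclosingCircle(np.float32(cast(c,k,.075,True))))
for n,mm in (("red",mask(im,0,3,120,60)|mask(im,174,180,120,60)),("green",mask(im,45,85,80,40))):
    mm[:120]=0;mm[250:]=0;mm[:,:265]=0;mm[:,380:]=0
    nn,_,st,ce=cv2.connectedComponentsWithStats(mm)
    for s_,e in zip(st[1:],ce[1:]):
        if s_[4]>4: print(n,s_[4],e,cast(c,e,.07,True))
# bar: dark side band vs disc
v=cv2.cvtColor(im,cv2.COLOR_RGB2GRAY)
for y in (165,175,185,195,205): print(y,v[y,295:345:2])
cv2.imwrite("pics/w1z.png",cv2.resize(im[130:240,260:380],None,fx=5,fy=5,interpolation=cv2.INTER_CUBIC)[:,:,::-1])
E
```

```text
((0.5652406215667725, -0.010430141352117062), 0.032298505306243896)
red 34 [318.61764706 139.14705882] [[0.53581006 0.02676179]]
red 30 [318.5        223.33333333] [[ 0.59225557 -0.04280011]]
green 33 [282.57575758 157.93939394] [[ 0.51930018 -0.01116666]]
green 32 [353.5 206.5] [[ 0.60908286 -0.00477802]]
165 [128  91  90  91  92  93  93  85  83  84  87  84  89  85  79  81  88  87
  88  98 109 100 110  87  70]
175 [ 91  98  92 106 110 109 102  87  81  92  90  89  89  88  83  90 107 109
 110 108 110 104 107 107 111]
185 [165 167 168 165 167 168 168 165 101 101 108 108 108 107 104  89 110 152
 163 160 109 108 106 108 108]
195 [165 166 165 166 166 163 167 164 130 147 163 166 166 163 160 111 106 106
 163 163 163 161 163 162 163]
205 [107 102 107 140 160 163 163 163 163 136 162 165 162 159 158 145  93 125
 160 161 159 143 129 133 107]
```

View pics/w1z.png

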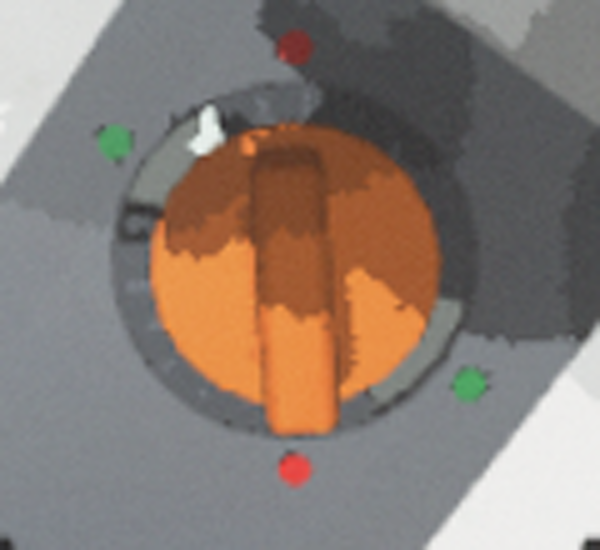

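The zoomed view shows the bar's centre line running from (317.6,161) to (320.6,216) px, turned a few degrees from the red-dot line.

```bash
python3 - <<'E'
from h import *
c=optics.read_camera("wrist")
w=cast(c,[(317.6,161),(320.6,216)],.105,True);d=w[1]-w[0]
a=np.degrees(np.arctan2(d[1],d[0]));print(w,w.mean(0),np.linalg.norm(d),a)
s=read_state();R=s["orientation"];x=np.degrees(np.arctan2(R[1,0],R[0,0]))
print("turn about tool z",np.radians(x-180-a), "shift",R.T@(np.array([.5644,-.0082,.078])-s["tcp_pos"]))
E
```

```text
[[ 0.54594493  0.01287811]
 [ 0.58114579 -0.02595861]] [ 0.56354536 -0.00654025] 0.05241556111393368 -47.81144222689473
turn about tool z -0.05408024029644815 shift [-0.00224951 -0.00116883  0.16243446]
```

```bash
python3 -m jog '{"delta_pos":[[-0.002,-0.001,0.03],[-0.002,-0.001,0.06],[-0.002,-0.001,0.09],[-0.002,-0.001,0.12],[-0.002,-0.001,0.14],[-0.002,-0.001,0.152],[-0.002,-0.001,0.16],[-0.002,-0.001,0.16],[-0.002,-0.001,0.16]],"angular":[[0,0,-0.054],[0,0,-0.054],[0,0,-0.054],[0,0,-0.054],[0,0,-0.054],[0,0,-0.054],[0,0,-0.054],[0,0,-0.054],[0,0,-0.054]],"gripper":[0.3,0.3,0.3,0.3,0.3,0.3,0.3,0.3,0.3]}'
python3 -m jog '{"delta_pos":[[0,0,0],[0,0,0],[0,0,0],[0,0,0],[0,0,0],[0,0,0]],"angular":[[0,0,0],[0,0,0],[0,0,0],[0,0,0],[0,0,0],[0,0,0]],"gripper":[-1,-1,-1,-1,-1,-1]}' 45
```

```text
t: 2.77
tcp_pos: [0.5648, -0.009, 0.0806]
orientation: [[-0.67, 0.742, 0.0], [0.742, 0.67, 0.0], [-0.0, 0.0, -1.0]]
ft_force: [-0.3, -0.5, 0.1]
width: 0.652
gripper_force: 0.0
t: 3.27
tcp_pos: [0.5654, -0.0093, 0.0813]
orientation: [[-0.67, 0.743, 0.002], [0.743, 0.67, 0.0], [-0.001, 0.002, -1.0]]
ft_force: [-0.4, -0.2, 6.2]
width: 0.151
gripper_force: 44.8
```

```bash
python3 -m jog '{"delta_pos":[[0,0,0],[0,0,0],[0,0,0],[0,0.0005,0],[0,0.0005,0],[0.0005,0.001,0],[0.0005,0.001,0],[0.0005,0.001,0],[0.0005,0.001,0],[0.0005,0.001,0],[0.0005,0.001,0],[0.0005,0.001,0]],"angular":[[0,0,-0.05],[0,0,-0.14],[0,0,-0.24],[0,0,-0.34],[0,0,-0.44],[0,0,-0.54],[0,0,-0.64],[0,0,-0.74],[0,0,-0.84],[0,0,-0.89],[0,0,-0.91],[0,0,-0.91]],"gripper":[-1,-1,-1,-1,-1,-1,-1,-1,-1,-1,-1,-1]}'; python3 - <<'E'
from h import *
c=optics.read_camera("wrist");cv2.imwrite("pics/w2.png",c["image"][:,:,::-1]);s=read_state();print(s["q"],s["moment"])
E
```

```text
t: 4.27
tcp_pos: [0.5659, -0.0084, 0.0813]
orientation: [[-0.997, -0.074, 0.002], [-0.074, 0.997, 0.0], [-0.002, -0.0, -1.0]]
ft_force: [-0.7, -0.0, 5.9]
width: 0.151
gripper_force: 44.8
[ 0.12682216  0.58172829 -0.23926528  1.84954771  0.19642     0.73098558
  1.42315976] [0.04647845 0.13208091 0.12085164]
```

View pics/w2.png

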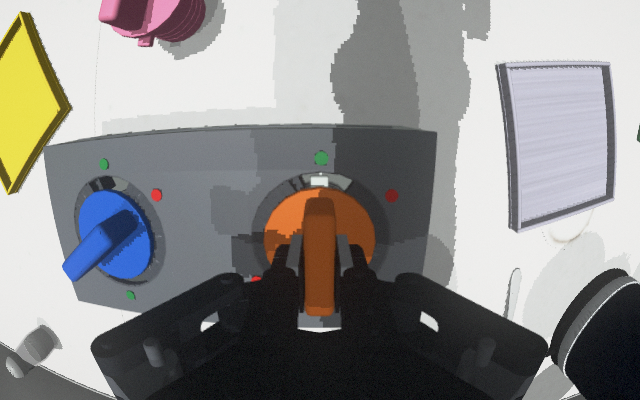

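The wrist view shows the bar pointing at the green dot (321,158), with the lug at (318,180) in its notch. Blue is still aligned with its red dots. Next I lift.

```bash
python3 -m jog '{"delta_pos":[[0,0,-0.002],[0,0,-0.006],[0,0,-0.012],[0,0,-0.02],[0,0,-0.03],[0,0,-0.042],[0,0,-0.056],[0,0,-0.07],[0,0,-0.08],[0,0,-0.085],[0,0,-0.085]],"angular":[[0,0,0],[0,0,0],[0,0,0],[0,0,0],[0,0,0],[0,0,0],[0,0,0],[0,0,0],[0,0,0],[0,0,0],[0,0,0]],"gripper":[-1,-1,-1,-1,-1,-1,-1,-1,-1,-1,-1]}'; python3 - <<'E'
from h import *
s=read_state();R=s["orientation"];print("shift",R.T@(np.array([.4866,.208,.081+.085])-s["tcp_pos"]))
c=optics.read_camera("side");cv2.imwrite("pics/s2.png",cv2.resize(c["image"][100:300,220:420],None,fx=3,fy=3)[:,:,::-1])
E
```

```text
t: 5.23
tcp_pos: [0.5658, -0.0083, 0.1668]
orientation: [[-0.997, -0.073, 0.002], [-0.073, 0.997, -0.0], [-0.002, -0.0, -1.0]]
ft_force: [0.5, -0.6, -2.1]
width: 0.151
gripper_force: 43.8
shift [0.06314601 0.22149888 0.00058534]
```

View pics/s2.png

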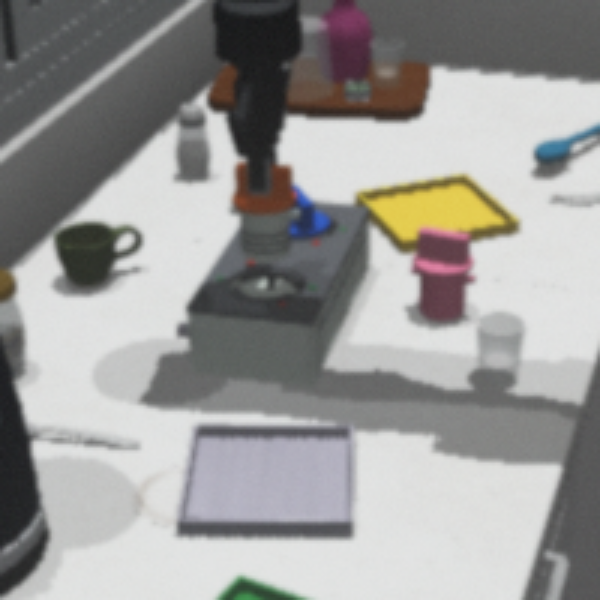

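The orange filter hangs upright, clear of the unit: its body is at (265,230) in the crop and the socket is empty at (270,285). Next I carry it to the tray.

```bash
python3 -m jog '{"delta_pos":[[0.003,0.01,0],[0.009,0.03,0],[0.017,0.06,0],[0.026,0.09,0],[0.034,0.12,0],[0.043,0.15,0],[0.051,0.18,0],[0.058,0.205,0],[0.062,0.217,0],[0.063,0.221,0],[0.063,0.221,0.01],[0.063,0.221,0.03],[0.063,0.221,0.05],[0.063,0.221,0.068],[0.063,0.221,0.08],[0.063,0.221,0.088],[0.063,0.221,0.092],[0.063,0.221,0.092]],"angular":[[0,0,0],[0,0,0],[0,0,0],[0,0,0],[0,0,0],[0,0,0],[0,0,0],[0,0,0],[0,0,0],[0,0,0],[0,0,0],[0,0,0],[0,0,0],[0,0,0],[0,0,0],[0,0,0],[0,0,0],[0,0,0]],"gripper":[-1,-1,-1,-1,-1,-1,-1,-1,-1,-1,-1,-1,-1,-1,-1,-1,-1,-1]}'; python3 - <<'E'
from h import *
for n in ("wrist",):
    c=optics.read_camera(n);cv2.imwrite(f"pics/{n}3.png",c["image"][:,:,::-1])
E
```

```text
t: 6.78
tcp_pos: [0.4861, 0.2061, 0.0722]
orientation: [[-0.997, -0.072, -0.001], [-0.072, 0.997, -0.001], [0.002, -0.001, -1.0]]
ft_force: [1.0, 0.7, -1.5]
width: 0.152
gripper_force: 44.0
```

View pics/wrist3.png

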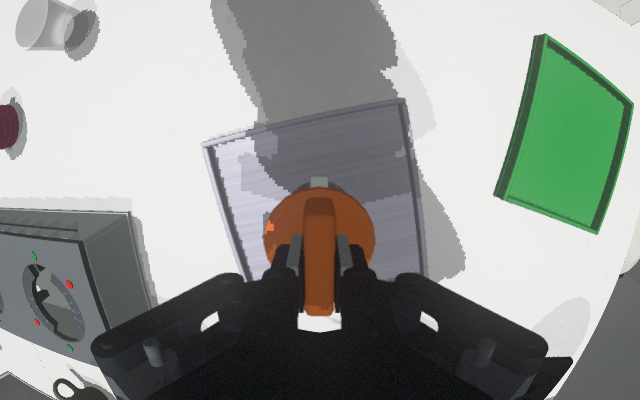

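The filter is over the middle of the tray: its disc is at (320,235), between the tray walls at about x = 230 and 415. I lower the last 4 mm to contact.

```bash
python3 -m jog '{"delta_pos":[[0,0,0.0015],[0,0,0.003],[0,0,0.004],[0,0,0.004],[0,0,0.004]],"angular":[[0,0,0],[0,0,0],[0,0,0],[0,0,0],[0,0,0]],"gripper":[-1,-1,-1,-1,-1]}'
```

```text
t: 7.25
tcp_pos: [0.4862, 0.2076, 0.0695]
orientation: [[-0.997, -0.073, 0.0], [-0.073, 0.997, 0.0], [-0.0, 0.0, -1.0]]
ft_force: [0.3, -0.3, -0.8]
width: 0.157
gripper_force: 44.0
```

```bash
python3 -m jog '{"delta_pos":[[0,0,0.0007],[0,0,0.001],[0,0,0.001]],"angular":[[0,0,0],[0,0,0],[0,0,0]],"gripper":[-1,-1,-1]}'
```

```text
t: 7.5
tcp_pos: [0.4861, 0.2075, 0.0683]
orientation: [[-0.997, -0.073, 0.0], [-0.073, 0.997, 0.0], [-0.0, 0.0, -1.0]]
ft_force: [0.7, -0.2, -0.6]
width: 0.153
gripper_force: 44.1
```

```bash
python3 -m jog '{"delta_pos":[[0,0,0.0005],[0,0,0.001],[0,0,0.001]],"angular":[[0,0,0],[0,0,0],[0,0,0]],"gripper":[-1,-1,-1]}'
```

```text
t: 7.75
tcp_pos: [0.4862, 0.2075, 0.0683]
orientation: [[-0.997, -0.073, 0.001], [-0.073, 0.997, -0.0], [-0.001, -0.0, -1.0]]
ft_force: [-2.9, -1.2, 9.5]
width: 0.154
gripper_force: 45.7
```

Contact: 9.5 N, and the TCP has stopped descending. I release in steps, then lift away.

```bash
python3 -m jog '{"delta_pos":[[0,0,-0.0005],[0,0,-0.0005],[0,0,-0.0005],[0,0,-0.0005],[0,0,-0.0005],[0,0,-0.0005],[0,0,-0.004],[0,0,-0.012],[0,0,-0.025],[0,0,-0.045],[0,0,-0.07],[0,0,-0.1],[0,0,-0.13],[0,0,-0.15],[0,0,-0.15],[0,0,-0.15]],"angular":[[0,0,0],[0,0,0],[0,0,0],[0,0,0],[0,0,0],[0,0,0],[0,0,0],[0,0,0],[0,0,0],[0,0,0],[0,0,0],[0,0,0],[0,0,0],[0,0,0],[0,0,0],[0,0,0]],"gripper":[-0.5,-0.3,-0.1,0.1,0.2,0.2,0.2,0.2,0.2,0.2,0.2,0.2,0.2,0.2,0.2,0.2]}'; python3 - <<'E'
from h import *
a=optics.read_camera("side")["image"][100:300,220:420];b=optics.read_camera("wrist")["image"]
b=cv2.resize(b,(800,500))[:,200:600]
cv2.imwrite("pics/fin.png",np.hstack([cv2.resize(a,(400,400)),b[:400]])[:,:,::-1])
E
```

```text
t: 9.08
tcp_pos: [0.4866, 0.2078, 0.2191]
orientation: [[-0.997, -0.073, 0.003], [-0.073, 0.997, 0.001], [-0.003, 0.001, -1.0]]
ft_force: [-0.2, 0.4, -0.8]
width: 0.599
gripper_force: 0.0
```

View pics/fin.png

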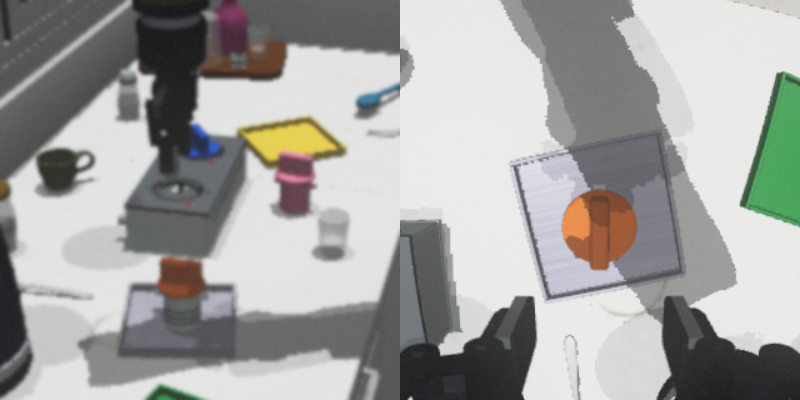

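The orange filter stands upright in the middle of the steel tray (side (180,300), wrist (600,227)). Blue is still in its socket, and the gripper is clear.

```bash
python3 -c "from plant import job; print(job.job_done())"
```

```text
the job is handed in; nothing more can be done
None
```

The orange filter was turned free, lifted out and stood upright in the steel drip tray; the blue filter was left locked in its socket, the gripper is clear, and the job was handed in at about 9 s (no verdict came back).

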